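Start the bore gauge and hold its probe centred in a guide bush

ROBOT

A 6-joint arm with a two-finger parallel gripper is mounted at the origin on the work surface. World frame = base frame: x ahead of the robot, y to its left, z up, the work surface at z = 0. Lengths are in m, angles in rad, forces in N, time in s.
With the tool pointing down it reaches from about 0.35 to 0.875 m from the base axis. Payload 4.2 kg.
Tool frame: the origin (TCP) lies on the front face of the gripper's body, between the roots of the fingers; the fingertips stand 73 mm ahead of it and the grasp point (between the pads) lies 54 mm ahead of it; z points along the fingers, y is the line along which they close (so a half turn about z gives the same grasp; the last joint's range is limited). The gripper opens to 85 mm and grips with 20 to 120 N. Pads are 22 mm wide; open, the fingers measure 114 mm over their backs; the gripper's body (76 mm by 85 mm) begins 54 mm behind the grasp point. The pads swing forward as they close: fully open they stand 13 mm farther back than shut.
Start: joints at [1.506, 0.385, 0.008, 0, -1.194, -0.259], TCP at [0.199, 0.593, 0.304] pointing down, gripper open.
Joint ranges: [-3.14, 3.14], [-1.21, 2.06], [-1.07, 1.41], [-3.16, 2.05], [-2.99, -0.16], [-3.1, 3.1]. Speed limits (rad/s): [2.79, 2.79, 3.14, 3.14, 3.14, 3.14].

INTERFACE

Orientations are given as a unit quaternion [x, y, z, w].
In Python, from bench import observe, grab_frame, sign_off gives the robot as it stands. The module is installed in compiled form; this text tells all that it offers.
- The arm moves only by the tool arm_command, never from a script. Its argument "steps" is one flat list of numbers, 7 for each row, row after row: the opening, from -1 (shut) to 1 (fully open), then the shift along the tool's x, y, z scaled (see below), then the turn, a rotation vector about the tool's x, y, z scaled (see below). In form: [gripper, dx, dy, dz, rx, ry, rz, gripper, dx, dy, dz, rx, ry, rz, ...]. A call has 1 to 10 rows; each row is the pose to reach, as a shift and turn from the pose commanded when the call began, along the tool's axes at that moment, turning the shorter way round; what a row does not reach only later rows make up. The controller multiplies each number of a shift by 75 cm and each number of a turn by 180 degrees. A row lasts 1/10 s, in which the tool goes at most 50 mm and 8.59 degrees, less where a joint would pass 70% of its speed; a pose out of reach is approached as far as the arm can. A call with a number of a shift or a turn outside -1 to 1 is refused whole. A call with a gripper value outside its range is refused whole. The fingers move at their own pace and stop on an object; the grip force is fixed at half the most. Time passes only in rows, so rows that repeat a pose let the fingers close. It gives the time, the measured TCP pose, the force, the opening and the grip force at its end, in the units of the state.
- observe(): the state, without advancing time (a new reading comes with each control period).
- grab_frame(name): name is "scene" or "side" or "wrist"; returns a dict with "color" (384x512x3 uint8, red, green, blue), "fx", "fy", "cx", "cy" (pixels), "R" (3x3) and "t" (3): a world point X has camera coordinates R X + t; the wrist camera has in their place "hand_eye" (4x4, takes a point from camera to tool coordinates, whose origin is the TCP and whose axes are the flange's). Camera axes: x right, y down, z forward; pixel columns grow to the right and rows downward; lengths in m; the calibration is good to about 2 mm. A picture is of the moment at which its call begins: read the wrist's pose just before it. There is no depth.
- sign_off(): hands the job in; it is judged then, once.
The state is a dict: "time_s": time; "q": joint angles; "qvel": joint speeds; "effort": joint torques, N m; "tcp_pos": TCP position; "eef_rot": TCP orientation; "force": force on the tool from outside, world axes, zero at the start; "wrist_torque": the same for the moment, N m; "finger_gap": finger opening in m; "finger_force": force on a finger pad.
Only numpy, scipy, OpenCV 4.12 (cv2) and the standard library are available. Lean on these libraries where they do the work, as an engineer would, in place of code of your own. Each camera call takes 0.05 s, during which the arm holds its last target. There are 200 camera calls.

TASK

On the gauge console press the green, then the yellow, then the blue key, one at a time and letting each come back up, and leave the red key alone. Then take the probe with the orange grip out of its wooden rest and lower its rod into the brass-lined bore of the pump housing, without ever touching the housing, until the red band on the rod is level with the bore's mouth. Finish while still holding the probe there, upright, centred and still, and leave the spanner, the oil bottle and the loose brass ring where they are.

Things in the scene. Friction and masses are not known exactly. Their poses are not given: they have to be found in the camera images.
- green_top (a point): centre of the top of the green key's round cap (28 mm across, in a black round collar 44 mm across); moves with the cap. At rest the cap top stands 22 mm above the console's top (z 67 mm) and 10 mm above its collar. Wakes the gauge; first.
- green (a joint): how far the green key is pushed straight down, m: 0 up, 0.006 fully in (spring, 1.5 N to start, 5 N fully in; 0.004 counts as pressed); it springs back
- yellow_top (a point): centre of the top of the yellow key's round cap (28 mm across, in a black round collar 44 mm across); moves with the cap. At rest the cap top stands 22 mm above the console's top (z 67 mm) and 10 mm above its collar. Selects the probe; second.
- yellow (a joint): how far the yellow key is pushed straight down, m: 0 up, 0.006 fully in (spring, 1.5 N to start, 5 N fully in; 0.004 counts as pressed); it springs back
- blue_top (a point): centre of the top of the blue key's round cap (28 mm across, in a black round collar 44 mm across); moves with the cap. At rest the cap top stands 22 mm above the console's top (z 67 mm) and 10 mm above its collar. Starts the reading; third.
- blue (a joint): how far the blue key is pushed straight down, m: 0 up, 0.006 fully in (spring, 1.5 N to start, 5 N fully in; 0.004 counts as pressed); it springs back
- red_top (a point): centre of the top of the red key's round cap (28 mm across, in a black round collar 44 mm across); moves with the cap. At rest the cap top stands 22 mm above the console's top (z 67 mm) and 10 mm above its collar. Clears the gauge; not to be pressed.
- red (a joint): how far the red key is pushed straight down, m: 0 up, 0.006 fully in (spring, 1.5 N to start, 5 N fully in; 0.004 counts as pressed); it springs back
- console: grey gauge console, fixed to the table, 180 (x) x 150 (y) x 45 mm high, dark screen on its +x half; origin at the centre of its underside. The four keys stand at x -70 and -10 mm, y +30 and -30 mm of its frame (60 mm apart); which colour is in which place varies
- probe: loose cordless non-contact bore probe, 120 g nominal, upright: steel rod 10 mm in diameter and 85 mm long, then a dark flange 34 mm across and 6 mm thick, then a round orange grip 24 mm in diameter and 65 mm long (91 to 156 mm above the tip). Origin at the centre of the rod's lower tip, z along the rod towards the grip
- probe_band (a point): centre of the red band (6 mm wide) around the probe's rod, on the rod's axis 50 mm above its tip
- rest: fixed wooden block 70 x 70 x 95 mm high with a vertical hole 16 mm wide and 90 mm deep in the middle; the probe hangs in it by its flange, which lies on the top, so the rod's tip starts 10 mm above the table and the grip reaches from 101 to 166 mm above the table; origin at the centre of its underside
- housing: fixed round aluminium pump housing 80 mm across and 68 mm high on four bolted feet (130 mm across in all); in its middle a brass guide bush 36 mm across stands 7 mm higher; origin at the centre of its underside
- bore_mouth (a point): centre of the mouth of the brass bush's vertical bore, on its top edge 75 mm above the table; the bore is 24 mm in diameter and straight, open down to the table, so the centred rod has 7 mm of air all round
- spanner: bystander: open spanner about 170 mm long lying flat; origin under its middle
- oil: bystander: yellow bottle 48 mm across and 110 mm high, red cap; origin at the centre of its underside
- bush: bystander: brass ring 40 mm across, 30 mm high; origin at the centre of its underside
There are look-alikes about, which are no part of the job. Of the things that look like the housing, take the one that is farthest to the robot's left at the start.

How it is judged:
By the outcome, as a careful person would: the job done as asked, in the order asked, and still so for the second after the job is handed in, while the arm keeps its last pose, push and grip.
It also fails if it takes over 64 s, if anything falls off the work surface, if the arm or the gripper's body presses on something with over 40 N, if the wrist force passes 120 N, or if a joint passes its speed limit or range.

## Working session

There is one attempt and no reset: what is moved stays moved. The work goes in short steps, Python scripts to look and compute and a tool call to move; the robot and the scene stay as the last step left them, time stands still between calls to the robot, and variables do not carry over. Pictures are saved under pics/ and viewed, at most 10 in all, crops included, and the job is handed in when it is done.

Besides the shell and the picture viewer there is one more tool, called after ">>>" by a JSON object that holds its "api" and its "payload", one argument or row to a line. arm_command: Moves the arm, as the interface text tells. Shifts and turns lie within -1 to 1; 1 stands for 75 cm of shift or 180 degrees of turn. Its arguments: {"type":"object","properties":{"steps":{"type":"array"}},"required":["steps"]}

```bash
mkdir -p pics; python3 - <<'E'
from bench import observe, grab_frame
import cv2,numpy as np,pickle
s=observe(); print(s)
F={}
for n in("scene","side","wrist"):
    f=grab_frame(n);F[n]=f
    print(n,{k:np.round(v,4).tolist() for k,v in f.items() if k!="color"})
    cv2.imwrite(f"pics/{n}0.png",f["color"][:,:,::-1])
pickle.dump((s,F),open("f0.pkl","wb"))
E
```

```text
{'time_s': 0.0, 'q': array([ 1.50556730e+00,  3.85547706e-01,  6.60648798e-03, -5.18597372e-04,
       -1.19400964e+00, -2.58601150e-01]), 'qvel': array([-5.82385410e-05, -3.95196131e-04,  9.34327112e-04, -2.17034115e-03,
        2.86339150e-04, -3.25266146e-04]), 'effort': array([ 3.67905059e-04, -3.92288125e+01,  1.88397092e+01,  4.18604717e+00,
       -4.74438944e-03, -2.10595765e-06]), 'tcp_pos': array([0.19870923, 0.59210741, 0.30281628]), 'eef_rot': array([ 9.86904337e-01, -1.61302857e-01, -1.35886318e-04,  1.09550119e-03]), 'force': array([-0.69068651,  0.24634181, -0.70802297]), 'wrist_torque': array([ 0.00637675, -0.01065172, -0.03288398]), 'finger_force': 0.0, 'finger_gap': 0.08520986265030817}
scene {'fx': 373.2885, 'fy': 373.2885, 'cx': 254.5594, 'cy': 191.8274, 'R': [[0.3376, 0.9411, -0.0193], [0.5637, -0.2186, -0.7965], [-0.7538, 0.258, -0.6043]], 't': [-0.1688, -0.2707, 1.3444]}
side {'fx': 483.8392, 'fy': 483.8392, 'cx': 259.6755, 'cy': 198.8566, 'R': [[-0.9346, -0.3553, 0.0199], [-0.2782, 0.6948, -0.6633], [0.2218, -0.6254, -0.7481]], 't': [0.5061, 0.2088, 1.097]}
wrist {'fx': 338.2409, 'fy': 338.2409, 'cx': 259.4554, 'cy': 182.1254, 'hand_eye': [[0.0002, -0.9522, -0.3055, 0.0793], [1.0, -0.0002, 0.0011, 0.0004], [-0.0011, -0.3055, 0.9522, -0.0696], [0.0, 0.0, 0.0, 1.0]]}
```

View pics/scene0.png

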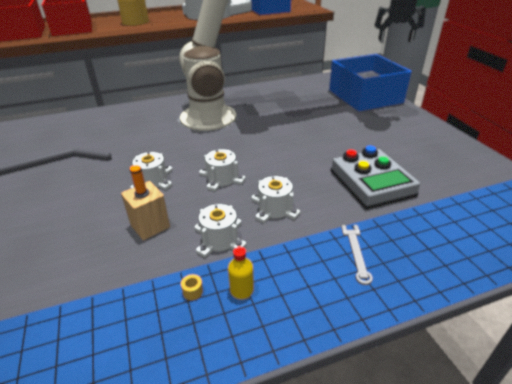

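View pics/side0.png

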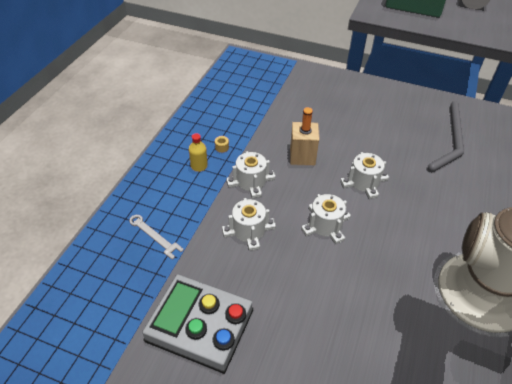

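The scene view shows four housings at (148,160), (221,160), (276,187) and (218,215). It also shows the probe in its rest at (140,185), the console at (372,170), the spanner, the oil and the brass ring. In the side view the housings are at (368,165), (327,208), (251,165) and (249,212), the probe is at (307,120) and the keys are at (209,303) yellow, (236,313) red, (196,328) green and (223,339) blue. The robot's left is +y, which is right in the scene view.

```bash
cat > h.py <<'E'
import numpy as np,cv2
from scipy.spatial.transform import Rotation as Rot
def cam(f,s=None):
    K=np.array([[f["fx"],0,f["cx"]],[0,f["fy"],f["cy"]],[0,0,1]])
    if "R" in f: return K,np.array(f["R"]),np.array(f["t"])
    T=np.eye(4);T[:3,:3]=Rot.from_quat(s["eef_rot"]).as_matrix();T[:3,3]=s["tcp_pos"]
    M=np.linalg.inv(T@np.array(f["hand_eye"])); return K,M[:3,:3],M[:3,3]
def onz(f,uv,z,s=None):
    K,R,t=cam(f,s);C=-R.T@t;d=R.T@np.linalg.inv(K)@[uv[0],uv[1],1];return C+d*(z-C[2])/d[2]
def proj(f,X,s=None):
    K,R,t=cam(f,s);p=K@(R@np.array(X)+t);return p[:2]/p[2]
def tri(fs,uvs,ss=(None,None)):
    P=[]
    for f,s in zip(fs,ss):
        K,R,t=cam(f,s);P.append(K@np.c_[R,t])
    X=cv2.triangulatePoints(P[0],P[1],np.array(uvs[0],float),np.array(uvs[1],float))[:,0];return X[:3]/X[3]
def blobs(f,lo,hi,amin=15):
    h=cv2.cvtColor(f["color"],cv2.COLOR_RGB2HSV);m=cv2.inRange(h,lo,hi)
    n,l,st,c=cv2.connectedComponentsWithStats(m)
    return [(np.round(c[i],1).tolist(),st[i].tolist()) for i in range(1,n) if st[i,4]>=amin]
RNG=dict(green=((50,120,60),(75,255,255)),yellow=((25,150,100),(32,255,255)),blue=((105,150,100),(120,255,255)),red=((0,200,100),(4,255,255)),orange=((6,180,100),(15,255,255)),brass=((17,120,80),(26,255,255)))
E
python3 - <<'E'
import pickle;from h import *
s,F=pickle.load(open("f0.pkl","rb"))
for n in("scene","side"):
  f=F[n];print(n)
  for p in ([(209,303),(236,313),(196,328),(223,339)] if n=="side" else [(351,155),(370,151),(364,166),(383,161)]):
    print(p,cv2.cvtColor(f["color"],cv2.COLOR_RGB2HSV)[p[1],p[0]],np.round(onz(f,p,.067),3))
  for p in ([(368,162),(329,206),(251,161),(249,210)] if n=="side" else [(148,158),(221,155),(276,184),(218,214)]): print("H",p,np.round(onz(f,p,.075),3))
  for k,r in RNG.items():
    print(k,[b for b in blobs(f,*r) if b[1][4]<600 and b[1][1]>90])
E
python3 - <<'E'
import cv2,numpy as np
a=cv2.imread("pics/scene0.png");b=cv2.imread("pics/side0.png")
c=[cv2.resize(a[165:230,240:310],(400,372)),cv2.resize(b[185:250,215:285],(400,372))]
cv2.imwrite("pics/crop1.png",np.hstack(c))
E
```

```text
scene
(351, 155) [  2 224 163] [0.507 0.271 0.067]
(370, 151) [109 208 147] [0.507 0.329 0.067]
(364, 166) [ 28 242 203] [0.565 0.274 0.067]
(383, 161) [ 70 195 179] [0.562 0.332 0.067]
H (148, 158) [ 0.336 -0.238  0.075]
H (221, 155) [ 0.392 -0.054  0.075]
H (276, 184) [0.566 0.032 0.075]
H (218, 214) [ 0.622 -0.125  0.075]
green [([383.0, 160.5], [378, 157, 11, 8, 72]), ([385.4, 179.7], [363, 171, 46, 19, 495])]
yellow [([363.1, 164.6], [358, 161, 11, 8, 65]), ([194.2, 286.6], [185, 278, 15, 13, 34])]
blue [([370.4, 148.9], [365, 146, 11, 7, 61]), ([349.3, 226.6], [347, 225, 5, 4, 17])]
red [([460.6, 105.2], [453, 101, 16, 10, 35]), ([350.9, 153.2], [347, 151, 9, 6, 41]), ([239.1, 253.5], [234, 248, 11, 12, 97])]
orange [([138.4, 181.9], [131, 171, 15, 22, 181])]
brass [([219.8, 155.7], [215, 153, 11, 7, 58]), ([147.3, 158.6], [142, 155, 12, 8, 62]), ([362.9, 166.7], [358, 163, 11, 7, 35]), ([134.9, 168.0], [131, 166, 9, 5, 38]), ([274.9, 184.4], [269, 180, 13, 9, 90]), ([216.8, 214.3], [210, 208, 15, 12, 126]), ([191.5, 286.8], [181, 275, 21, 25, 393])]
side
(209, 303) [ 28 131 23
[... 3125 characters left out ...]
333, 35, 30, 552]), ([96.5, 347.7], [81, 333, 32, 30, 541]), ([37.7, 355.6], [21, 341, 34, 30, 573]), ([58.6, 364.4], [42, 349, 34, 32, 598]), ([5.3, 369.5], [0, 358, 16, 26, 249]), ([80.0, 372.1], [63, 358, 34, 26, 552]), ([21.4, 376.3], [6, 366, 31, 18, 352]), ([44.1, 380.5], [34, 375, 25, 9, 122])]
red []
orange [([306.2, 121.9], [302, 115, 9, 15, 99])]
brass [([307.6, 109.9], [305, 109, 6, 3, 17]), ([221.4, 144.2], [216, 137, 12, 15, 142]), ([197.8, 156.1], [189, 141, 18, 30, 419]), ([250.9, 161.6], [246, 158, 11, 8, 76]), ([368.8, 162.4], [363, 159, 12, 8, 76]), ([328.9, 205.5], [323, 201, 13, 10, 99]), ([248.7, 210.9], [243, 206, 13, 11, 102]), ([207.9, 301.7], [201, 295, 15, 14, 65])]
```

View pics/crop1.png

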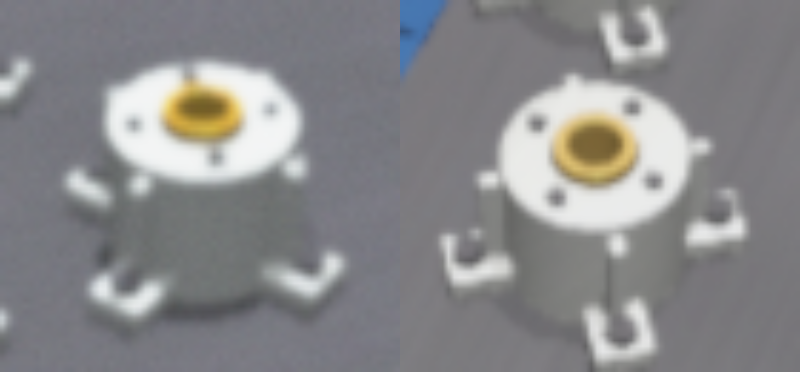

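Candidates for the housing, as scene pixels with approximate positions: (148,158) y=-0.24, (221,155) y=-0.05, (276,184) y=+0.03, (218,214) y=-0.125. The one farthest left (largest y) is scene (276,184) / side (249,210), at about (0.562, 0.032). The crop shows a brass-lined housing there, as described. The keys are easily told apart by colour. The yellow oil cap, green screen and loose ring lie elsewhere.

Next I'll go above the console with the fingers shut and check with the wrist camera.

>>> {"api": "arm_command", "payload": {
  "steps": [-1,0.536,0.214,0.067,0,0,0,-1,0.536,0.214,0.067,0,0,0,-1,0.536,0.214,0.067,0,0,0,-1,0.536,0.214,0.067,0,0,0,-1,0.536,0.214,0.067,0,0,0,-1,0.536,0.214,0.067,0,0,0,-1,0.536,0.214,0.067,0,0,0,-1,0.536,0.214,0.067,0,0,0,-1,0.536,0.214,0.067,0,0,0,-1,0.536,0.214,0.067,0,0,0]
}}

```text
time_s: 1.15
tcp_pos: [0.5312, 0.3091, 0.2521]
eef_rot: [0.986, -0.164, -0.001, 0.001]
force: [-0.3, -0.0, 0.1]
finger_gap: -0.0001
finger_force: 0.0
```

```bash
python3 - <<'E'
from bench import observe, grab_frame
import pickle;from h import *
s0,F=pickle.load(open("f0.pkl","rb"))
for n,a,b in(("green",(383,160.5),(195.5,325.9)),("blue",(370.4,148.9),(223.1,336.4)),("house",(275.5,183.2),(248.5,209.5)),("grip",(134.9,168),(307.6,109.9))):
  print(n,np.round(tri((F["scene"],F["side"]),(a,b)),4))
s=observe();f=grab_frame("wrist");print(s["time_s"],s["tcp_pos"],s["eef_rot"],s["finger_gap"],s["force"])
pickle.dump((s,f),open("w1.pkl","wb"));cv2.imwrite("pics/w1.png",f["color"][:,:,::-1])
for k in("green","yellow","blue","red"):
  for b in blobs(f,*RNG[k],150): print(k,b,np.round(onz(f,b[0],.067,s),4))
E
```

```text
green [0.5504 0.3407 0.0599]
blue [0.49   0.342  0.0617]
house [0.5601 0.0315 0.0742]
grip [ 0.5151 -0.2712  0.1629]
1.15 [0.53121365 0.3091048  0.25208898] [ 9.86452766e-01 -1.64040174e-01 -6.90919367e-04  1.13337380e-03] -5.681295535485444e-05 [-0.34438306 -0.00271351  0.13266416]
green ([213.2, 166.5], [196, 149, 35, 36, 976]) [0.5522 0.3388 0.067 ]
blue ([8.9, 14.6], [0, 0, 24, 32, 543]) [0.697  0.4313 0.067 ]
blue ([40.7, 6.4], [17, 0, 61, 20, 647]) [0.6945 0.4083 0.067 ]
blue ([73.6, 28.7], [0, 0, 192, 76, 5477]) [0.675 0.394 0.067]
blue ([235.8, 230.3], [223, 219, 31, 26, 522]) [0.4951 0.3409 0.067 ]
```

View pics/w1.png

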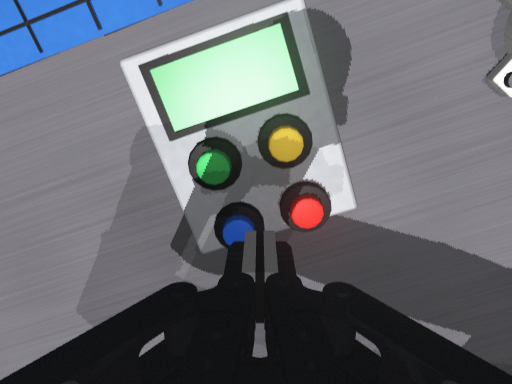

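The wrist view shows the green cap at (213,166), yellow at (286,144), red at (307,212) and blue at (238,231), partly behind the fingers. I'll refine the yellow, red and blue positions.

```bash
python3 - <<'E'
import pickle;from h import *
s,f=pickle.load(open("w1.pkl","rb"))
h=cv2.cvtColor(f["color"],cv2.COLOR_RGB2HSV)
P={}
for k,p in dict(green=(213,166),yellow=(286,144),red=(307,212),blue=(238,231)).items():
  c=h[p[1],p[0]].astype(int);lo=c-[8,90,90];hi=c+[8,90,90]
  m=cv2.inRange(h,np.clip(lo,0,255),np.clip(hi,0,255))
  n,l,st,ce=cv2.connectedComponentsWithStats(m);i=l[p[1],p[0]]
  cn=max(cv2.findContours((l==i).astype(np.uint8),0,1)[0],key=cv2.contourArea)
  q,r=cv2.minEnclosingCircle(cn);P[k]=onz(f,q,.067,s);print(k,c,st[i],np.round(ce[i],1),np.round(q,1),round(r,1),np.round(P[k],4),np.round(onz(f,ce[i],.067,s),4))
E
```

```text
green [ 67 166 121] [196 148  36  38 870] [215.5 167.2] [213.6 166.5] 18.6 [0.5521 0.3384 0.067 ] [0.5511 0.3373 0.067 ]
yellow [ 24 173 198] [269 126  35  36 987] [285.6 143.5] [285.6 143.7] 18.0 [0.5511 0.28   0.067 ] [0.5512 0.28   0.067 ]
red [  1 178 253] [291 198  33  31 763] [307.3 213. ] [307.  212.5] 16.4 [0.4913 0.2806 0.067 ] [0.4908 0.2805 0.067 ]
blue [111 199 158] [223 215  32  31 651] [236.4 228.8] [238.2 231.5] 16.8 [0.4934 0.3394 0.067 ] [0.4963 0.34   0.067 ]
```

>>> {"api": "arm_command", "payload": {
  "steps": [-1,0.0136,-0.046,0.06,0,0,0,-1,0.0136,-0.046,0.14,0,0,0,-1,0.0136,-0.046,0.14,0,0,0,-1,0.0136,-0.046,0.147,0,0,0,-1,0.0136,-0.046,0.153,0,0,0,-1,0.0136,-0.046,0.153,0,0,0,-1,0.0136,-0.046,0.153,0,0,0]
}}

```text
time_s: 1.9
tcp_pos: [0.5499, 0.3426, 0.1408]
eef_rot: [0.987, -0.161, 0.001, -0.001]
force: [-0.4, 1.0, 0.1]
finger_gap: 0.0003
finger_force: 0.0
```

```bash
python3 - <<'E'
from bench import observe, grab_frame
s=observe()
for k in("time_s","tcp_pos","eef_rot","force","qvel"):print(k,s[k])
s=grab_frame("side");s=observe()
for k in("time_s","tcp_pos","eef_rot","force","qvel"):print(k,s[k])
E
```

```text
time_s 1.9
tcp_pos [0.54987752 0.34262621 0.14077175]
eef_rot [ 0.9869715  -0.16088632  0.00105533 -0.00131561]
force [-0.42837522  0.99680079  0.12255306]
qvel [-5.38777718e-03 -2.86428024e-03  6.59781401e-04 -1.88509178e-03
  3.50289241e-05  1.70478899e-03]
time_s 1.95
tcp_pos [0.54993663 0.3424814  0.1407248 ]
eef_rot [ 0.98694763 -0.16103286  0.00103226 -0.00131693]
force [ 1.20108315  0.30308429 -1.47519044]
qvel [-0.00363907  0.00236778 -0.00362963 -0.00128211  0.00143776 -0.00125821]
```

>>> {"api": "arm_command", "payload": {
  "steps": [-1,0.0042,0.0042,0.0,0,0,0,-1,0.0042,0.0042,0.003,0,0,0,-1,0.0042,0.0042,0.0055,0,0,0,-1,0.0042,0.0042,0.0055,0,0,0,-1,0.0042,0.0042,0.0055,0,0,0]
}}

```text
time_s: 2.45
tcp_pos: [0.5521, 0.3378, 0.1354]
eef_rot: [0.987, -0.161, 0.001, -0.0]
force: [1.6, -1.6, 4.9]
finger_gap: 0.0
finger_force: 1.9
```

>>> {"api": "arm_command", "payload": {
  "steps": [-1,0,0,0.0014,0,0,0,-1,0,0,0.0014,0,0,0,-1,0,0,0.0014,0,0,0]
}}

```text
time_s: 2.75
tcp_pos: [0.552, 0.3378, 0.1341]
eef_rot: [0.987, -0.161, 0.001, -0.0]
force: [2.5, -2.8, 4.8]
finger_gap: 0.0004
finger_force: 2.3
```

>>> {"api": "arm_command", "payload": {
  "steps": [-1,0,0,-0.027,0,0,0,-1,0,0,-0.04,0,0,0,-1,0.0233,0.0737,-0.04,0,0,0,-1,0.0233,0.0737,-0.04,0,0,0,-1,0.0233,0.0737,-0.016,0,0,0,-1,0.0233,0.0737,-0.016,0,0,0,-1,0.0233,0.0737,-0.008,0,0,0,-1,0.0233,0.0737,-0.0005,0,0,0,-1,0.0233,0.0737,-0.0005,0,0,0,-1,0.0233,0.0737,-0.0005,0,0,0]
}}

```text
time_s: 3.75
tcp_pos: [0.5505, 0.2804, 0.1347]
eef_rot: [0.987, -0.161, 0.0, -0.0]
force: [-1.1, -0.4, 4.7]
finger_gap: -0.0001
finger_force: 2.1
```

>>> {"api": "arm_command", "payload": {
  "steps": [-1,0,0,-0.027,0,0,0,-1,0,0,-0.04,0,0,0,-1,-0.05,-0.0254,-0.04,0,0,0,-1,-0.0985,-0.0508,-0.04,0,0,0,-1,-0.0985,-0.0508,-0.03,0,0,0,-1,-0.0985,-0.0508,-0.016,0,0,0,-1,-0.0985,-0.0508,-0.008,0,0,0,-1,-0.0985,-0.0508,0,0,0,0,-1,-0.0985,-0.0508,0,0,0,0,-1,-0.0985,-0.0508,0,0,0,0]
}}

```text
time_s: 4.75
tcp_pos: [0.4928, 0.3388, 0.1342]
eef_rot: [0.987, -0.162, -0.0, 0.0]
force: [-3.9, -0.5, 4.5]
finger_gap: 0.0002
finger_force: 2.3
```

>>> {"api": "arm_command", "payload": {
  "steps": [-1,0,0,-0.05,0,0,0,-1,0,0,-0.11,0,0,0,-1,0.03,0.06,-0.155,0,0,0,-1,0.1756,0.36,-0.155,0,0,0,-1,0.1756,0.36,-0.155,0,0,0,-1,0.1756,0.36,-0.155,0,0,0,-1,0.1756,0.36,-0.155,0,0,0,-1,0.1756,0.36,-0.155,0,0,0,-1,0.1756,0.36,-0.155,0,0,0,-1,0.1756,0.36,-0.155,0,0,0]
}}

```text
time_s: 5.75
tcp_pos: [0.5317, 0.0393, 0.25]
eef_rot: [0.987, -0.163, -0.0, 0.0]
force: [0.6, 0.1, 0.5]
finger_gap: 0.0001
finger_force: 0.0
```

```bash
python3 - <<'E'
from bench import observe, grab_frame
import pickle;from h import *
for i in range(3): f=grab_frame("wrist")
s=observe();f=grab_frame("wrist");print(s["time_s"],s["tcp_pos"],s["eef_rot"])
pickle.dump((s,f),open("w2.pkl","wb"));cv2.imwrite("pics/w2.png",f["color"][:,:,::-1])
print(proj(f,(.56,.0315,.075),s))
for b in blobs(f,*RNG["brass"],80): print(b,np.round(onz(f,b[0],.075,s),4))
f=grab_frame("side");print([b for b in blobs(f,*RNG["green"])])
E
```

```text
5.9 [0.53165214 0.04229515 0.25009055] [ 9.86959005e-01 -1.60971802e-01 -3.62640672e-05 -7.17229405e-06]
[260.1835919  143.83418087]
([461.3, 5.5], [438, 0, 48, 14, 405]) [ 0.6049 -0.1216  0.075 ]
([260.9, 142.0], [239, 117, 47, 48, 1387]) [0.5611 0.0306 0.075 ]
([2.7, 242.7], [0, 231, 8, 24, 129]) [0.5494 0.2536 0.075 ]
([422.8, 297.8], [402, 281, 41, 34, 534]) [ 0.3895 -0.0579  0.075 ]
[([195.5, 325.8], [189, 319, 14, 15, 165])]
```

View pics/w2.png

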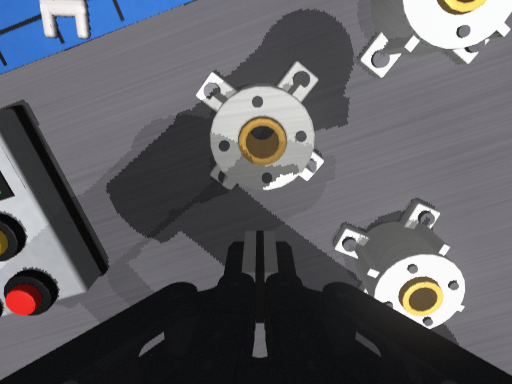

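Housing's brass ring is at about (262,141), matching the triangulated bore at (0.561, 0.031). The other two visible rings, at (461,5) and (422,298), are look-alikes. Next I'll look over the probe with the gripper open.

>>> {"api": "arm_command", "payload": {
  "steps": [1,0.0724,0.4036,-0.107,0,0,0,1,0.0724,0.4036,-0.107,0,0,0,1,0.0724,0.4036,-0.107,0,0,0,1,0.0724,0.4036,-0.107,0,0,0,1,0.0724,0.4036,-0.107,0,0,0,1,0.0724,0.4036,-0.107,0,0,0,1,0.0724,0.4036,-0.107,0,0,0,1,0.0724,0.4036,-0.107,0,0,0,1,0.0724,0.4036,-0.107,0,0,0,1,0.0724,0.4036,-0.107,0,0,0]
}}

```text
time_s: 7.0
tcp_pos: [0.487, -0.2611, 0.3301]
eef_rot: [0.987, -0.16, -0.0, -0.0]
force: [-0.4, 1.0, 0.1]
finger_gap: 0.0852
finger_force: 0.0
```

```bash
python3 - <<'E'
from bench import observe, grab_frame
import pickle;from h import *
s,f=pickle.load(open("w2.pkl","rb"))
h=cv2.cvtColor(f["color"],cv2.COLOR_RGB2HSV);m=cv2.inRange(h,*RNG["brass"])
m[:, :230]=0;m[:,295:]=0;m[:108]=0;m[172:]=0
cs,_=cv2.findContours(m,cv2.RETR_CCOMP,1)
for c in cs:
  if len(c)>30:
    e=cv2.fitEllipse(c);print("ring",np.round(e[0],1),np.round(e[1],1),onz(f,e[0],.075,s))
for i in range(3): f=grab_frame("wrist")
s=observe();f=grab_frame("wrist");print(s["time_s"],s["tcp_pos"],s["eef_rot"],s["finger_gap"])
pickle.dump((s,f),open("w3.pkl","wb"));cv2.imwrite("pics/w3.png",f["color"][:,:,::-1])
print(proj(f,(.515,-.271,.166),s))
for b in blobs(f,(5,150,80),(18,255,255),80): print(b,np.round(onz(f,b[0],.166,s),4))
E
```

```text
ring [261.9 140.6] [46.4 46.5] [0.56189115 0.02954216 0.075     ]
ring [265.2 135.6] [19.1 31.1] [0.56455959 0.02609185 0.075     ]
7.15 [ 0.48701283 -0.26134218  0.33038103] [ 9.87088376e-01 -1.60176395e-01 -2.43387625e-04 -4.64033247e-05] 0.08536013332691447
[258.92828705 147.73819555]
([259.5, 140.8], [243, 118, 34, 44, 1065]) [ 0.5196 -0.2729  0.166 ]
```

View pics/w3.png

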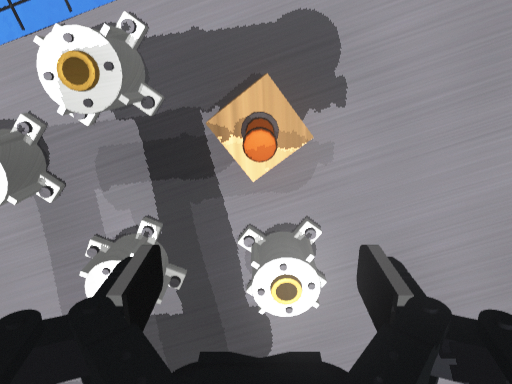

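The wrist view shows the orange grip, its top disc centred near (260,145), in the wooden rest, with two look-alike housings nearby. Grip axis is at about (0.516, -0.272), agreeing with the triangulation. I'll descend and grasp.

>>> {"api": "arm_command", "payload": {
  "steps": [1,0.0412,0.0012,0.03,0,0,0,1,0.0412,0.0012,0.07,0,0,0,1,0.0412,0.0012,0.12,0,0,0,1,0.0412,0.0012,0.16,0,0,0,1,0.0412,0.0012,0.187,0,0,0,1,0.0412,0.0012,0.187,0,0,0,1,0.0412,0.0012,0.187,0,0,0]
}}

```text
time_s: 7.9
tcp_pos: [0.5162, -0.2731, 0.1908]
eef_rot: [0.987, -0.161, 0.0, 0.0]
force: [0.5, -0.3, 0.0]
finger_gap: 0.0854
finger_force: 0.0
```

>>> {"api": "arm_command", "payload": {
  "steps": [-1,0,0,0,0,0,0,-1,0,0,0,0,0,0,-1,0,0,0,0,0,0,-1,0,0,0,0,0,0,-1,0,0,0,0,0,0,-1,0,0,0,0,0,0,-1,0,0,0,0,0,0,-1,0,0,0,0,0,0]
}}

```text
time_s: 8.7
tcp_pos: [0.516, -0.2732, 0.1911]
eef_rot: [0.987, -0.161, 0.0, 0.0]
force: [-0.3, 2.4, 5.4]
finger_gap: 0.0227
finger_force: 58.6
```

```bash
python3 - <<'E'
from bench import observe
s=observe()
for k in("time_s","tcp_pos","eef_rot","force","wrist_torque","finger_gap","finger_force"):print(k,s[k])
E
```

```text
time_s 8.7
tcp_pos [ 0.5159892  -0.27322148  0.19107022]
eef_rot [ 9.86944641e-01 -1.61059057e-01  4.93785916e-04  1.10069686e-04]
force [-0.26900647  2.419551    5.39647596]
wrist_torque [ 0.54996366  0.24466875 -0.01687675]
finger_gap 0.0226927910013317
finger_force 58.59922170639038
```

>>> {"api": "arm_command", "payload": {
  "steps": [-1,0,0,-0.015,0,0,0,-1,0,0,-0.035,0,0,0,-1,0,0,-0.06,0,0,0,-1,0,0,-0.085,0,0,0,-1,0,0,-0.11,0,0,0,-1,0,0,-0.135,0,0,0,-1,0,0,-0.16,0,0,0,-1,0,0,-0.185,0,0,0,-1,0,0,-0.187,0,0,0,-1,0,0,-0.187,0,0,0]
}}

```text
time_s: 9.7
tcp_pos: [0.5154, -0.2731, 0.3303]
eef_rot: [0.987, -0.161, -0.0, -0.0]
force: [-0.2, 0.1, -2.0]
finger_gap: 0.0228
finger_force: 58.6
```

>>> {"api": "arm_command", "payload": {
  "steps": [-1,-0.006,-0.035,0,0,0,0,-1,-0.014,-0.08,0,0,0,0,-1,-0.023,-0.13,0,0,0,0,-1,-0.032,-0.18,0,0,0,0,-1,-0.041,-0.23,0,0,0,0,-1,-0.049,-0.28,0,0,0,0,-1,-0.058,-0.33,0,0,0,0,-1,-0.065,-0.37,0,0,0,0,-1,-0.069,-0.393,0,0,0,0,-1,-0.071,-0.403,0,0,0,0]
}}

```text
time_s: 10.7
tcp_pos: [0.5611, 0.0315, 0.3292]
eef_rot: [0.987, -0.16, -0.001, 0.0]
force: [-0.1, -0.6, -1.8]
finger_gap: 0.0225
finger_force: 58.7
```

>>> {"api": "arm_command", "payload": {
  "steps": [-1,0,0,0.04,0,0,0,-1,0,0,0.053,0,0,0,-1,0,0,0.053,0,0,0,-1,0,0,0.053,0,0,0]
}}

```text
time_s: 11.1
tcp_pos: [0.5617, 0.0295, 0.2913]
eef_rot: [0.987, -0.162, 0.0, 0.0]
force: [0.4, -0.1, -1.0]
finger_gap: 0.0225
finger_force: 58.8
```

```bash
python3 - <<'E'
from bench import observe, grab_frame
import pickle;from h import *
F={}
s=observe()
for n in("scene","side","wrist"):F[n]=grab_frame(n)
pickle.dump((s,F),open("f4.pkl","wb"))
for k in("time_s","tcp_pos","eef_rot","force","wrist_torque"):print(k,np.round(s[k],4))
c=[]
for n in("scene","side"):
  f=F[n];p=proj(f,(.561,.0305,.10));u,v=int(p[0]),int(p[1]);print(n,u-33,v-45)
  c.append(cv2.resize(f["color"][v-45:v+45,u-33:u+33,::-1],(396,540),interpolation=cv2.INTER_CUBIC))
cv2.imwrite("pics/c4.png",np.hstack(c))
E
```

```text
time_s 11.1
tcp_pos [0.5617 0.0295 0.2913]
eef_rot [ 9.869e-01 -1.616e-01  2.000e-04  3.000e-04]
force [ 0.4487 -0.147  -0.9558]
wrist_torque [ 0.0008 -0.0251  0.0573]
scene 241 129
side 215 157
```

View pics/c4.png

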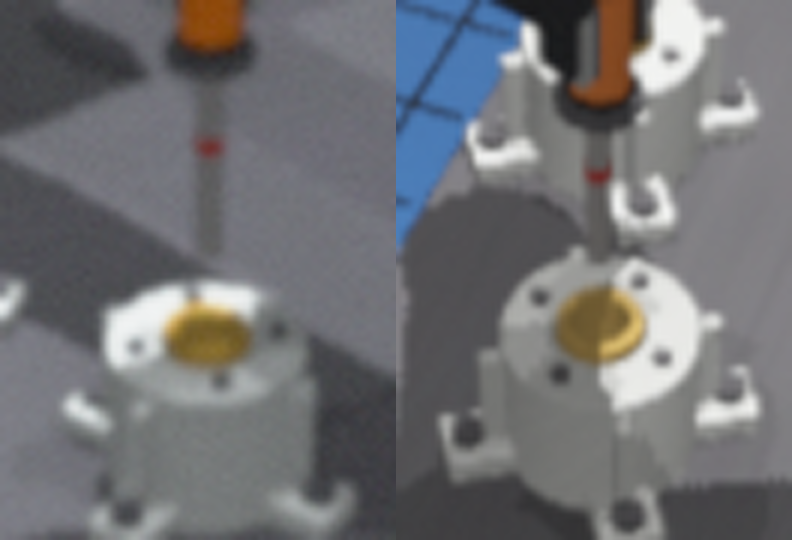

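The scene crop (left) shows the rod upright above the brass ring, with the band near (209,147) and the tip near (208,252). In the side crop the band is at about (598,176), again in line over the ring. Now I'll measure the offset from band to bore.

```bash
python3 - <<'E'
import pickle;from h import *
s0,F0=pickle.load(open("f0.pkl","rb"));s,F=pickle.load(open("f4.pkl","rb"))
H=[];B=[];G=[]
for n,c in(("scene",(275,183)),("side",(249,210))):
  f=F0[n];k=8;x0,y0=c[0]-10,c[1]-10
  v=cv2.resize(f["color"][y0:y0+21,x0:x0+21],None,fx=k,fy=k,interpolation=cv2.INTER_CUBIC)
  hsv=cv2.cvtColor(v,cv2.COLOR_RGB2HSV);V=hsv[:,:,2]
  sat=(hsv[:,:,1]>90).astype(np.uint8)
  cs=max(cv2.findContours(sat,0,1)[0],key=cv2.contourArea);eo=cv2.fitEllipse(cs)
  roi=V[sat>0];t,_=cv2.threshold(roi.reshape(-1,1),0,255,cv2.THRESH_OTSU)
  d=((V<t)&(sat>0)).astype(np.uint8);d=cv2.morphologyEx(d,cv2.MORPH_OPEN,np.ones((9,9)))
  cs=[q for q in cv2.findContours(d,0,1)[0] if cv2.pointPolygonTest(q,(10.5*k,10.5*k),False)>=0]
  e=cv2.fitEllipse(cs[0]);uv=lambda p:((p[0]+.5)/k-.5+x0,(p[1]+.5)/k-.5+y0)
  print(n,t,"outer",np.round(uv(eo[0]),2),np.array(eo[1])/k,"hole",np.round(uv(e[0]),2),np.array(e[1])/k,np.round(onz(f,uv(e[0]),.075),4))
  H.append(uv(e[0]))
  f=F[n];p=proj(f,(.561,.0305,.135));x0,y0=int(p[0])-8,int(p[1])-10
  im=f["color"][y0:y0+21,x0:x0+17].astype(float)
  w=np.clip(im[:,:,0]-im[:,:,1]-35,0,None);w[:, :]*=1
  # red band only: hue strongly red, blue~green
  w[(im[:,:,1]-im[:,:,2])>25]=0
  yy,xx=np.mgrid[:21,:17];b=(x0+(w*xx).sum()/w.sum(),y0+(w*yy).sum()/w.sum());B.append(b);print(" band",np.round(b,2),w.sum())
h=tri((F0["scene"],F0["side"]),H);b=tri((F["scene"],F["side"]),B)
print("bore",h,"band",b,"tcp",s["tcp_pos"])
# rod edge columns by row: dark-vs-background check of tilt
for n in("scene","side"):
  for z in(.085,.12,.135,.17,.19):print(n,z,np.round(proj(F[n],(b[0],b[1],b[2]-.135+z)),1))
f=F["wrist"];print("wrist band/bore px",proj(f,b,s),proj(f,h,s))
cv2.imwrite("pics/w4.png",f["color"][:,:,::-1])
E
```

```text
scene 173.0 outer [274.87 184.23] [ 9.45634365 13.53917027] hole [274.98 183.27] [4.55555248 8.40822506] [0.5622 0.0305 0.075 ]
 band [275.52 153.3 ] 84.0
side 169.0 outer [248.63 210.78] [11.44871426 13.84811401] hole [248.7  209.74] [6.93531847 9.33273792] [0.5588 0.032  0.075 ]
 band [248.19 186.  ] 80.0
bore [0.55947647 0.03104352 0.07337124] band [0.56039034 0.03148906 0.15621777] tcp [0.56169229 0.02947664 0.29133011]
scene 0.085 [275.3 171.8]
scene 0.12 [275.5 159. ]
scene 0.135 [275.6 153.3]
scene 0.17 [275.8 139.6]
scene 0.19 [276.  131.4]
side 0.085 [248.2 200.7]
side 0.12 [248.2 190.5]
side 0.135 [248.2 186. ]
side 0.17 [248.3 175. ]
side 0.19 [248.3 168.6]
wrist band/bore px [256.04388687 205.0337776 ] [257.60730702 171.15215654]
```

View pics/w4.png

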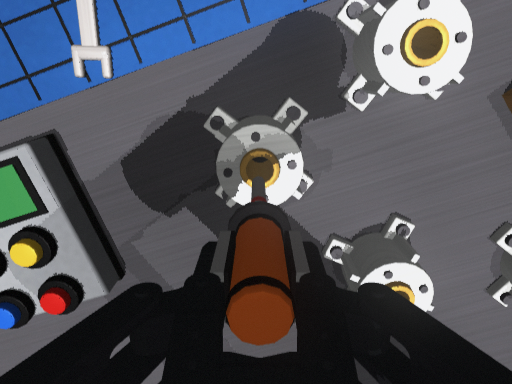

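The wrist view shows the rod entering the line over the ring centred at about (260,169), with the grip top at (260,312). Band and bore agree within 1 mm. I'll lower it most of the way, slowly.

>>> {"api": "arm_command", "payload": {
  "steps": [-1,-0.001,0.001,0,0,0,0,-1,-0.001,0.001,0.01,0,0,0,-1,-0.001,0.001,0.022,0,0,0,-1,-0.001,0.001,0.034,0,0,0,-1,-0.001,0.001,0.044,0,0,0,-1,-0.001,0.001,0.044,0,0,0,-1,-0.001,0.001,0.044,0,0,0]
}}

```text
time_s: 11.95
tcp_pos: [0.5605, 0.0298, 0.2576]
eef_rot: [0.987, -0.161, -0.0, 0.0]
force: [-0.1, -0.2, -0.4]
finger_gap: 0.0226
finger_force: 58.8
```

```bash
cat > m.py <<'E'
from bench import observe, grab_frame
import pickle,sys;from h import *
zb=float(sys.argv[1]);F={};B=[]
for n in("scene","side"):F[n]=grab_frame(n)
s=observe()
for k in("time_s","tcp_pos","eef_rot","force","wrist_torque","finger_gap"):print(k,np.round(s[k],4))
c=[]
for n in F:
  f=F[n];p=proj(f,(.560,.031,zb));x0,y0=int(p[0])-6,int(p[1])-7
  im=f["color"][y0:y0+15,x0:x0+13].astype(float)
  w=np.clip(im[:,:,0]-im[:,:,1]-35,0,None);w[(im[:,:,1]-im[:,:,2])>25]=0
  yy,xx=np.mgrid[:15,:13];B.append((x0+(w*xx).sum()/w.sum(),y0+(w*yy).sum()/w.sum()));print(n,np.round(B[-1],2),w.sum())
  v,u=int(p[1])-5,int(p[0]);c.append(cv2.resize(f["color"][v-30:v+35,u-24:u+24,::-1],(396,536),interpolation=cv2.INTER_CUBIC))
print("band",tri((F["scene"],F["side"]),B));cv2.imwrite(sys.argv[2],np.hstack(c))
E
python3 m.py .125 pics/c5.png
```

```text
time_s 12.05
tcp_pos [0.5607 0.0299 0.2582]
eef_rot [ 9.869e-01 -1.611e-01  4.000e-04 -1.000e-04]
force [-0.0825 -0.4273 -0.4235]
wrist_torque [ 0.0438  0.0007 -0.007 ]
finger_gap 0.0225
scene [275.25 165.43] 67.0
side [248.79 196.44] 89.0
band [0.5585648  0.03212907 0.12257013]
```

>>> {"api": "arm_command", "payload": {
  "steps": [-1,0,0,0.008,0,0,0,-1,0,0,0.016,0,0,0,-1,0,0,0.024,0,0,0,-1,0,0,0.032,0,0,0,-1,0,0,0.04,0,0,0,-1,0,0,0.048,0,0,0,-1,0,0,0.056,0,0,0,-1,0,0,0.063,0,0,0,-1,0,0,0.063,0,0,0,-1,0,0,0.063,0,0,0]
}}

```text
time_s: 13.05
tcp_pos: [0.5605, 0.0298, 0.2106]
eef_rot: [0.987, -0.161, 0.0, 0.0]
force: [-0.7, -0.5, -1.8]
finger_gap: 0.0227
finger_force: 58.8
```

```bash
python3 m.py .08 pics/c6.png
```

```text
time_s 13.15
tcp_pos [0.5607 0.0298 0.211 ]
eef_rot [ 9.869e-01 -1.612e-01  4.000e-04 -1.000e-04]
force [ 0.3191 -0.3741 -0.8793]
wrist_torque [-0.0034  0.0265 -0.0467]
finger_gap 0.0227
scene [275.04 182.37] 83.0
side [248.75 209.75] 77.0
band [0.55871038 0.03196539 0.07495111]
```

View pics/c6.png

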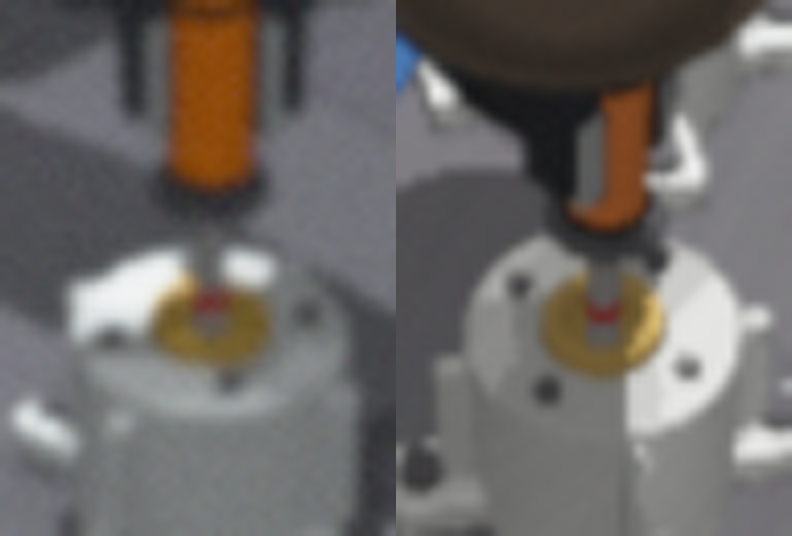

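Both crops show the rod centred in the brass ring. Its image columns match the bore's to 0.1 px in both views. The band is still about 5 mm high, by kinematics and after correcting for seeing the rod's front surface, so I'll make the final small lowering.

>>> {"api": "arm_command", "payload": {
  "steps": [-1,0,0,0.003,0,0,0,-1,0,0,0.0065,0,0,0,-1,0,0,0.0065,0,0,0,-1,0,0,0.0065,0,0,0,-1,0,0,0.0065,0,0,0,-1,0,0,0.0065,0,0,0,-1,0,0,0.0065,0,0,0,-1,0,0,0.0065,0,0,0]
}}

```text
time_s: 13.95
tcp_pos: [0.5604, 0.0298, 0.2058]
eef_rot: [0.987, -0.161, 0.0, -0.0]
force: [-0.2, -0.5, -1.7]
finger_gap: 0.0227
finger_force: 58.8
```

```bash
python3 m.py .075 pics/c7.png
```

```text
time_s 14.05
tcp_pos [0.5604 0.0298 0.2058]
eef_rot [ 0.9869 -0.1612  0.     -0.    ]
force [-0.1781 -0.3244 -1.2466]
wrist_torque [-0.0165 -0.04   -0.0163]
finger_gap 0.0228
scene [275.21 184.  ] 67.0
side [248.58 210.89] 72.0
band [0.55919    0.03208422 0.0705938 ]
```

View pics/c7.png

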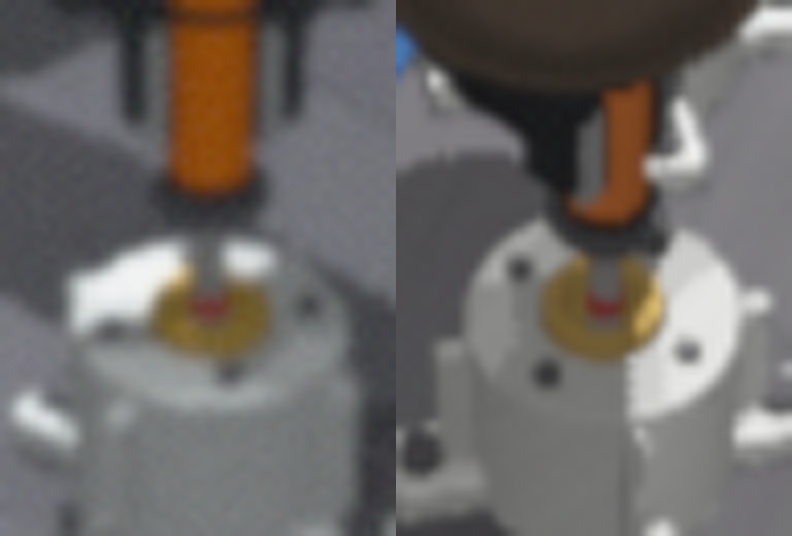

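Rod is centred in the ring in both crops, band at the bore's mouth, wrist force just the probe's weight. I'll hand it in.

```bash
python3 -c "
from bench import sign_off
print(sign_off())"
```

```text
the job is handed in; nothing more can be done
None
```

I pressed green, yellow and blue in that order and left red alone. The arm is holding the probe upright and centred in the leftmost housing's bore, with its red band level with the mouth to within about 1 mm by my measurements. I handed the job in at about 14 s; the hand-in gave no verdict.

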